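# Lock off the pastry filler, fit its battery, rack the nozzles, reset the stop

### The arm

A 6-joint arm with a two-finger parallel gripper is mounted at the origin on a cart in front of the work surface, level with it; the furniture and walls round the work are solid. World frame = base frame: x ahead of the robot, y to its left, z up, the work surface at z = 0. Lengths are in m, angles in rad, forces in N, time in s.
With the tool pointing down it reaches from about 0.3 to 1 m from the base axis. Payload 5.1 kg.
Tool frame: the origin (TCP) lies at the very end of the fingers, on their centre line; the grasp point (between the pads) lies 19 mm behind it; z points along the fingers, y is the line along which they close (so a half turn about z gives the same grasp; the last joint's range is limited). The gripper opens to 95 mm and grips with 3 to 60 N. Pads are 20 mm wide; open, the fingers measure 119 mm over their backs; the gripper's body (75 mm by 180 mm) begins 59 mm behind the grasp point.
Start: joints at [1.069, 0.124, 1.65, -0, 1.367, -0.083], TCP at [0.264, 0.594, 0.215] pointing down, gripper open.
Joint ranges: [-2.61, 2.61], [-1.02, 2.33], [0.03, 2.71], [-1.35, 4.49], [0.32, 2.68], [-2.91, 2.91]. Speed limits (rad/s): [2.57, 2.57, 3.14, 3.14, 3.14, 3.14].

### API

Orientations are given as a unit quaternion [x, y, z, w].
In Python, from station import robot gives the robot as it stands. The module is installed in compiled form; this text tells all that it offers.
- The arm moves only by the tool play_rows, never from a script. Its argument "plan" is a list of rows, each a list of 4 numbers: the shift along the tool's x, y, z in m, then the turn about the tool's z in rad. In form: [[tx, ty, tz, spin], ...]. A call has 1 to 20 rows; each row is the pose to reach, as a shift and turn from the pose commanded when the call began, along the tool's axes at that moment; what a row does not reach only later rows make up. A row lasts 1/12 s, in which the tool goes at most 41.7 mm and 7.16 degrees, less where a joint would pass 70% of its speed; a pose out of reach is approached as far as the arm can. A call with a gripper value outside its range is refused whole. "grip" is the gripper's target within -1 to 1 (fully open at 1, half-way at 0, shut at -1), set as the call begins (left out, the last holds). The fingers move at their own pace and stop on an object; the grip force is fixed at half the most. Time passes only in rows, so rows that repeat a pose let the fingers close. It gives the time, the measured TCP pose, the force, the opening and the grip force at its end, in the units of the state.
- robot.read_state(): the state, without advancing time (a new reading comes with each control period).
- robot.camera(name): name is "scene" or "top"; returns the picture (420x560x3 uint8, red, green, blue); there is no depth.
- robot.camera_params(name): a dict with "fx", "fy", "cx", "cy" (pixels), "rvec" (rotation vector, rad) and "tvec" (3), from world to camera coordinates, as OpenCV has them. Camera axes: x right, y down, z forward; pixel columns grow to the right and rows downward; lengths in m; the calibration is good to about 2 mm. A picture is of the moment at which its call begins. camera_params takes no time and is no camera call.
- robot.sign_off(): hands the job in; it is judged then, once.
Trained networks look in the newest picture that a camera, given by its name, has taken for a name from the list of things; names that differ only in an ending like _2 or _b are one class to them, and where a whole thing is asked for, a point or a joint stands for the part that bears it (a point fixed in the world has none). Each returns a list of dicts, best first, with "score" (0 to 1); they miss things now and then, are a little off and sometimes report something else, mostly with a low value. They report only what shows in the picture. A call takes as long as a camera call. They do not tell look-alikes from the thing itself.
- robot.spot_in(camera, query): "xyz" ([x, y, z] in m, in world coordinates, good to about 4 mm: the middle of the surface that is visible of it).
- robot.landmark_of(camera, query): "xyz" ([x, y, z] in m, in world coordinates, good to about 4 mm: a listed point, or the origin of a listed thing).
The state is a dict: "time": time; "joint_positions": joint angles; "dq": joint speeds; "joint_efforts": joint torques, N m; "ee_pos": TCP position; "ee_rot": TCP orientation; "force": force on the tool from outside, world axes, zero at the start; "ft_torque": the same for the moment, N m; "grip_width": opening from 0.0 (shut) to 1.0 (fully open); "finger_force": force on a finger pad.
Only numpy, scipy, OpenCV 4.12 (cv2) and the standard library are available. Lean on these libraries where they do the work, as an engineer would, in place of code of your own. Each camera call takes 0.05 s, during which the arm holds its last target. There are 200 camera calls.

### The job

Get the cordless pastry filler ready for work. Push its mushroom stop in until it stays down before the battery goes in; then, with the stop still down, plug the battery block from the charging pad fully home into its bay and lay every nozzle from the drying mat in the wire rack, short ones in the front row and long ones in the back row, each resting down in its dips. Only when all of that is done, turn the head of the stop clockwise to reset it, and let it spring up again; do not knock over the tin.

Things in the scene. Friction and masses are not known exactly. Their poses are not given: they have to be found in the camera images.
- stop_top (a point): centre of the top of the machine's mushroom stop, on its upright axis: a round head 40 mm in diameter with an upright rim from 19 mm to 5 mm below this point, over a 54 mm collar whose top is 33 mm below this point while the stop is up. Moves with the head (6 mm lower when pressed)
- stop (a joint): how far the stop is pushed in, m: 0 = up (released), 0.006 = pressed and held down. A snap spring: about 4 to 5 N on the top pushes it over, then it stays down by itself
- stop_knob (a joint): how far the stop's head is turned, rad: 0 = at rest, grows clockwise seen from above, end stop at 0.85. A light spring (under 0.15 N m) turns it back when let go. Turning a pressed head beyond about 0.6 lifts it by a cam (it slides up between the fingers) past its snap point, and let go it springs right up
- filler: cordless pastry filler, fixed: aluminium base, x -130 to +200 mm, 220 mm wide, flat deck 60 mm above the worktop. Origin on the worktop; x to the back, y to the left seen from its front. Stop at x -80, y +58 mm, battery bay at x -80, y -58 mm; pump tower 145 mm high from x +93 mm back (its outlet juts to x +65), hopper 136 mm wide round x +146 mm above it, up to 295 mm high
- filler_bay (a point): centre of the mouth of the battery bay, level with the deck; axes as the machine's. An upright hole 47 mm (x) by 33 mm (y), 44 mm deep, with a key slot 11 mm wide (y) and 5.7 mm deep in the middle of its front (-x) wall, open at the top
- battery: battery block 44 (x) x 30 (y) x 92 mm tall, 260 g, foot chamfered 2 mm; a key rib 8 mm wide stands 4 mm out of the middle of its -x face, 6 to 46 mm above the underside. Origin: centre of the underside, z up. Fits the bay (1.5 mm clear all round) one way round: its x along the bay's x. Starts standing on the charging pad; plugged home its underside is 44 mm below the deck
- pad: flat charging pad on the worktop, fixed, 80 x 72 x 12 mm; origin under its centre
- mat: thin grey silicone drying mat, fixed, 280 (x) x 340 (y) x 3.5 mm; origin under its centre
- rack: bent-wire nozzle rack, fixed, 195 (x) x 148 (y) mm, 46 mm high; origin on the worktop, x to the back. Two rows of three places 46 mm apart: front row (x = -100 mm) for short nozzles, back row (x = +12 mm) for long ones. A nozzle lies along the rack's x across two 5 mm wires that run along y, in V-shaped dips 13 mm deep; the fingers go between the two wires
- short1: a short steel nozzle, may be absent (None): round tube 16 mm thick with a square flange 24 x 24 x 14 mm at one end, 82 mm long in all, 60 g. Origin on the tube's axis at the grip place; x along the axis to the tip: flange from x = -42 to -28 mm, tube from -28 to 40 mm. Starts lying on the mat, axis about 14 mm above the worktop; it lies on a flat of the flange and does not roll
- short2: a short steel nozzle, may be absent (None): round tube 16 mm thick with a square flange 24 x 24 x 14 mm at one end, 82 mm long in all, 60 g. Origin on the tube's axis at the grip place; x along the axis to the tip: flange from x = -42 to -28 mm, tube from -28 to 40 mm. Starts lying on the mat, axis about 14 mm above the worktop; it lies on a flat of the flange and does not roll
- short3: a short steel nozzle, may be absent (None): round tube 16 mm thick with a square flange 24 x 24 x 14 mm at one end, 82 mm long in all, 60 g. Origin on the tube's axis at the grip place; x along the axis to the tip: flange from x = -42 to -28 mm, tube from -28 to 40 mm. Starts lying on the mat, axis about 14 mm above the worktop; it lies on a flat of the flange and does not roll
- rack_short1 (a point): place 1 (1 = left, 3 = right) in the front row, for a short nozzle: where the nozzle's origin lies when it is down in its dips, tube axis 40.5 mm above the worktop, along the rack's x, either way round; the two wires cross 19.5 mm before and behind this point
- rack_short2 (a point): place 2 (1 = left, 3 = right) in the front row, for a short nozzle: where the nozzle's origin lies when it is down in its dips, tube axis 40.5 mm above the worktop, along the rack's x, either way round; the two wires cross 19.5 mm before and behind this point
- rack_short3 (a point): place 3 (1 = left, 3 = right) in the front row, for a short nozzle: where the nozzle's origin lies when it is down in its dips, tube axis 40.5 mm above the worktop, along the rack's x, either way round; the two wires cross 19.5 mm before and behind this point
- long1: a long steel nozzle, may be absent (None): round tube 16 mm thick with a square flange 24 x 24 x 14 mm at one end, 116 mm long in all, 60 g. Origin on the tube's axis at the grip place; x along the axis to the tip: flange from x = -54 to -40 mm, tube from -40 to 62 mm. Starts lying on the mat, axis about 14 mm above the worktop; it lies on a flat of the flange and does not roll
- long2: a long steel nozzle, may be absent (None): round tube 16 mm thick with a square flange 24 x 24 x 14 mm at one end, 116 mm long in all, 60 g. Origin on the tube's axis at the grip place; x along the axis to the tip: flange from x = -54 to -40 mm, tube from -40 to 62 mm. Starts lying on the mat, axis about 14 mm above the worktop; it lies on a flat of the flange and does not roll
- long3: a long steel nozzle, may be absent (None): round tube 16 mm thick with a square flange 24 x 24 x 14 mm at one end, 116 mm long in all, 60 g. Origin on the tube's axis at the grip place; x along the axis to the tip: flange from x = -54 to -40 mm, tube from -40 to 62 mm. Starts lying on the mat, axis about 14 mm above the worktop; it lies on a flat of the flange and does not roll
- rack_long1 (a point): place 1 (1 = left, 3 = right) in the back row, for a long nozzle: where the nozzle's origin lies when it is down in its dips, tube axis 40.5 mm above the worktop, along the rack's x, either way round; the two wires cross 31 mm before and behind this point
- rack_long2 (a point): place 2 (1 = left, 3 = right) in the back row, for a long nozzle: where the nozzle's origin lies when it is down in its dips, tube axis 40.5 mm above the worktop, along the rack's x, either way round; the two wires cross 31 mm before and behind this point
- rack_long3 (a point): place 3 (1 = left, 3 = right) in the back row, for a long nozzle: where the nozzle's origin lies when it is down in its dips, tube axis 40.5 mm above the worktop, along the rack's x, either way round; the two wires cross 31 mm before and behind this point
- tin: food tin, 75 mm in diameter, 58 mm high, standing about; origin under its centre, z up
Not all that is in view belongs to the job. What is shaped like the battery but yellow is not meant.

How it is judged:
By the outcome, as a careful person would: the job done as asked, in the order asked, and still so for the second after the job is handed in, with the robot touching nothing.
Of short1, short2, short3, long1, long2, long3 only 4 to 6 are there at a start; the rules pass over those that are not, and their reading is None.
At some moment in a run one of short1, short2, short3, long1, long2, long3 may be knocked a few centimetres aside while the robot is not near it.
It also fails if it takes over 210 s, if anything falls off the work surface, if the arm or the gripper's body presses on something with over 40 N, if the wrist force passes 120 N, or if a joint passes its speed limit or range.

## Working session

There is one attempt and no reset: what is moved stays moved. The work goes in short steps, Python scripts to look and compute and a tool call to move; the robot and the scene stay as the last step left them, time stands still between calls to the robot, and variables do not carry over. Pictures are saved under pics/ and viewed, at most 14 in all, crops included, and the job is handed in when it is done.

Besides the shell and the picture viewer there is one more tool, called as name(argument=value, ...), one argument or row to a line, values as JSON. play_rows: Moves the arm, as the interface text tells. Its arguments: {"type":"object","properties":{"plan":{"type":"array"},"grip":{"type":"number"}},"required":["plan"]}

```bash
mkdir -p pics
cat > h.py <<'E'
from station import robot
import numpy as np, cv2
from scipy.spatial.transform import Rotation as R
def snap(cam,fn=None):
    im=np.asarray(robot.camera(cam))
    if fn: cv2.imwrite('pics/'+fn,im[:,:,::-1])
    return im
def par(cam):
    p=robot.camera_params(cam); K=np.array([[p['fx'],0,p['cx']],[0,p['fy'],p['cy']],[0,0,1.]])
    return K,np.array(p['rvec'],float),np.array(p['tvec'],float)
def proj(cam,X):
    K,r,t=par(cam); return cv2.projectPoints(np.array(X,float).reshape(-1,3),r,t,K,None)[0].reshape(-1,2)
def back(cam,uv,z):
    K,r,t=par(cam); Rm=cv2.Rodrigues(r)[0]; uv=np.array(uv,float).reshape(-1,2)
    d=(np.linalg.inv(K)@np.c_[uv,np.ones(len(uv))].T).T@Rm; c=-Rm.T@t
    return c+d*((z-c[2])/d[:,2])[:,None]
def st():
    s=robot.read_state(); Rm=R.from_quat(s['ee_rot'])
    return s,Rm
E
python3 - <<'E'
from h import *
s,Rm=st(); print(s['time'],s['ee_pos'],Rm.as_matrix().round(3).tolist(),s['force'],s['grip_width'])
a=snap('scene','s0.png'); b=snap('top','t0.png')
for c in ('top','scene'):
    K,r,t=par(c); print(c,K[0,0],(-cv2.Rodrigues(r)[0].T@t).round(3))
    for q in ['stop_top','filler','filler_bay','battery','pad','mat','rack','rack_short1','rack_short3','rack_long1','rack_long3','short1','long1','tin']:
        print(q,[(np.round(d['xyz'],3).tolist(),round(d['score'],2)) for d in robot.landmark_of(c,q)][:7])
print(robot.read_state()['time'])
E
```

```text
0.0 [0.26404196 0.59326631 0.21341978] [[-0.914, 0.407, -0.001], [0.407, 0.914, -0.002], [0.0, -0.002, -1.0]] [-0.48775804 -0.14632602 -0.16564109] 1.0013253718670645
top 390.59134249296403 [ 0.352 -0.015  1.152]
stop_top [([0.54, -0.006, -0.001], 0.72), ([0.498, 0.417, 0.102], 0.47)]
filler [([0.572, 0.361, -0.005], 0.81)]
filler_bay [([0.491, 0.306, 0.064], 0.87), ([0.616, -0.011, 0.015], 0.28), ([0.363, 0.309, 0.009], 0.17)]
battery [([0.362, 0.308, 0.01], 0.71), ([0.361, 0.212, 0.001], 0.69)]
pad [([0.36, 0.308, 0.001], 0.83), ([0.61, 0.092, 0.016], 0.33)]
mat [([0.543, -0.007, -0.001], 0.74), ([0.492, 0.307, 0.061], 0.55)]
rack []
rack_short1 [([0.47, -0.38, 0.041], 0.85), ([0.482, -0.288, 0.042], 0.59), ([0.474, -0.33, 0.039], 0.59)]
rack_short3 [([0.47, -0.38, 0.041], 0.85), ([0.482, -0.288, 0.042], 0.59), ([0.474, -0.33, 0.039], 0.59)]
rack_long1 [([0.586, -0.347, 0.041], 0.73), ([0.588, -0.298, 0.039], 0.65), ([0.58, -0.395, 0.04], 0.6)]
rack_long3 [([0.586, -0.347, 0.041], 0.73), ([0.588, -0.298, 0.039], 0.65), ([0.58, -0.395, 0.04], 0.6)]
short1 [([0.475, -0.11, 0.015], 0.
[... 800 characters left out ...]
.35), ([0.47, -0.382, 0.04], 0.34)]
rack_short1 [([0.476, -0.336, 0.039], 0.97), ([0.469, -0.379, 0.041], 0.83), ([0.475, -0.29, 0.039], 0.73), ([0.489, 0.306, 0.057], 0.23)]
rack_short3 [([0.476, -0.336, 0.039], 0.97), ([0.469, -0.379, 0.041], 0.83), ([0.475, -0.29, 0.039], 0.73), ([0.489, 0.306, 0.057], 0.23)]
rack_long1 [([0.588, -0.3, 0.04], 0.91), ([0.582, -0.345, 0.04], 0.55)]
rack_long3 [([0.588, -0.3, 0.04], 0.91), ([0.582, -0.345, 0.04], 0.55)]
short1 [([0.608, -0.106, 0.013], 0.64), ([0.472, -0.108, 0.012], 0.55), ([0.616, -0.013, 0.012], 0.48)]
long1 [([0.48, 0.097, 0.01], 0.58), ([0.611, 0.097, 0.011], 0.54), ([0.482, 0.006, 0.014], 0.51)]
tin [([0.36, -0.294, -0.001], 0.67)]
1.5
```

Run:
```python
import cv2
b=cv2.imread('pics/t0.png'); cv2.imwrite('pics/t0b.png',cv2.resize(b,(800,600),interpolation=cv2.INTER_CUBIC))
```

```text
(no output)
```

View pics/t0b.png

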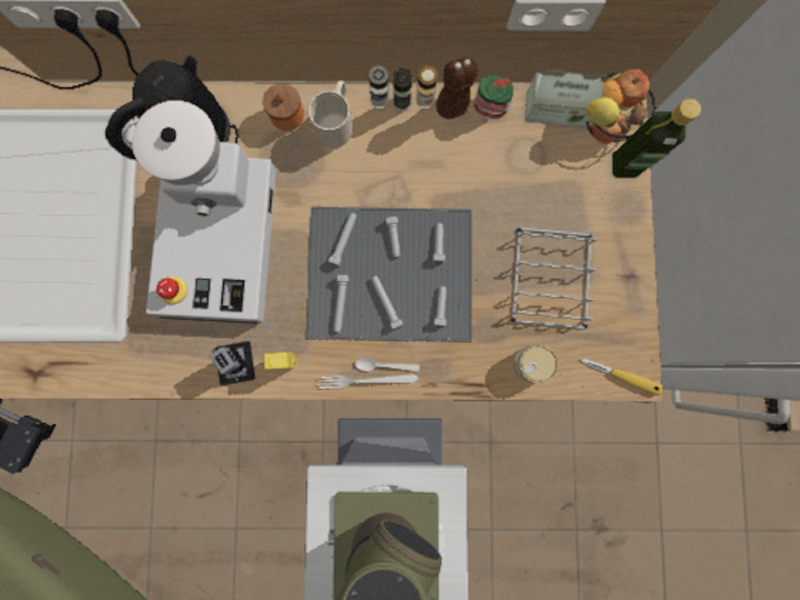

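View pics/s0.png

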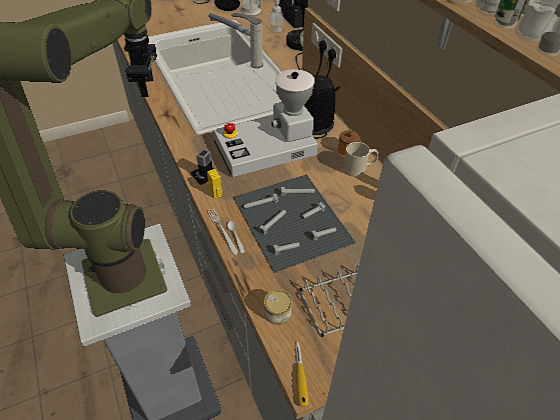

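Run:
```python
from h import *
a=cv2.imread('pics/t0.png')[185:275,98:218]; b=cv2.imread('pics/s0.png')[110:210,185:265]
A=cv2.resize(a,None,fx=4,fy=4,interpolation=cv2.INTER_CUBIC);B=cv2.resize(b,None,fx=4,fy=4,interpolation=cv2.INTER_CUBIC)
o=np.zeros((600,800,3),np.uint8); o[:360,:480]=A; o[:400,480:800]=B
cv2.imwrite('pics/c1.png',o)
from collections import defaultdict
for c in ('top','scene'):
    snap(c)
    for q in ['stop_top','filler_bay','filler','battery','pad','rack','rack_short1','rack_long1','short1','long1']:
        L=[]
        for i in range(2):
            snap(c); L+=[np.r_[d['xyz'],d['score']] for d in robot.landmark_of(c,q) if d['score']>.4]
        print(c,q,[x.round(3).tolist() for x in sorted(L,key=lambda v:v[1])])
print(robot.read_state()['time'])
```

```text
top stop_top [[0.471, -0.332, 0.039, 0.41], [0.499, 0.416, 0.099, 0.57], [0.496, 0.418, 0.101, 0.56]]
top filler_bay [[0.573, -0.34, 0.002, 0.56], [0.49, 0.305, 0.063, 0.98], [0.491, 0.308, 0.064, 0.79]]
top filler [[0.571, 0.358, -0.004, 0.76], [0.574, 0.359, -0.002, 0.69]]
top battery [[0.477, 0.005, 0.013, 0.59], [0.359, 0.211, 0.001, 0.72], [0.362, 0.212, -0.001, 0.67], [0.365, 0.308, 0.013, 0.6], [0.364, 0.312, 0.013, 0.55], [0.573, 0.363, -0.005, 0.63]]
top pad [[0.36, 0.31, 0.0, 0.57], [0.357, 0.312, 0.002, 0.92]]
top rack [[0.574, -0.343, 0.002, 0.78], [0.575, -0.343, -0.001, 0.9]]
top rack_short1 [[0.471, -0.383, 0.034, 0.94], [0.468, -0.382, 0.04, 0.68], [0.475, -0.334, 0.038, 0.59], [0.475, -0.332, 0.042, 0.88], [0.358, -0.295, 0.001, 0.71], [0.483, -0.285, 0.043, 0.57]]
top rack_long1 [[0.581, -0.393, 0.037, 0.76], [0.583, -0.392, 0.038, 0.59], [0.586, -0.348, 0.045, 0.56], [0.589, -0.347, 0.042, 0.84], [0.589, -0.3, 0.039, 0.77], [0.589, -0.298, 0.04, 0.93], [0.365, 0.309, 0.012, 0.41]]
top short1 [[0.474, -0.11, 0.012, 0.7], [0.472, -0.11, 0.013, 0.71], [0.608, -0.105, 
[... 874 characters left out ...]
68], [0.471, -0.331, 0.039, 0.87], [0.476, -0.289, 0.039, 0.91], [0.475, -0.289, 0.041, 0.91]]
scene rack_long1 [[0.471, -0.38, 0.039, 0.41], [0.584, -0.346, 0.042, 0.78], [0.584, -0.345, 0.04, 0.67], [0.588, -0.298, 0.042, 0.95], [0.586, -0.298, 0.043, 0.61]]
scene short1 [[0.475, -0.107, 0.01, 0.66], [0.474, -0.107, 0.011, 0.67], [0.603, -0.104, 0.012, 0.54], [0.603, -0.103, 0.012, 0.67], [0.616, -0.013, 0.012, 0.63], [0.618, -0.01, 0.014, 0.7]]
scene long1 [[0.58, -0.344, 0.04, 0.62], [0.619, -0.011, 0.012, 0.66], [0.477, 0.004, 0.013, 0.77], [0.479, 0.005, 0.014, 0.44], [0.608, 0.096, 0.014, 0.43], [0.477, 0.097, 0.014, 0.52], [0.481, 0.098, 0.016, 0.54], [0.611, 0.099, 0.014, 0.52]]
5.6
```

View pics/c1.png

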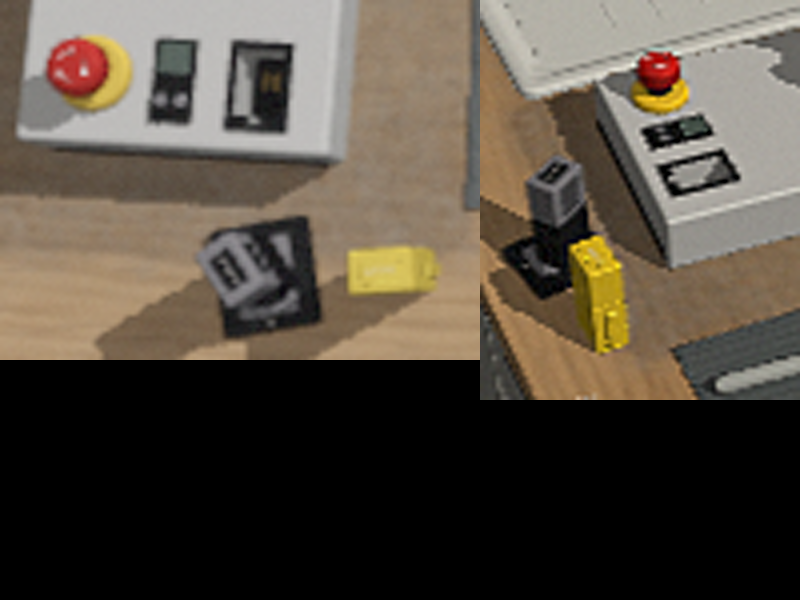

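Run:
```python
from h import *
a=cv2.imread('pics/t0.png')[236:272,142:182]; b=cv2.imread('pics/s0.png')[144:188,184:224]
f=lambda i:cv2.resize((255*(i/255.)**.5).astype(np.uint8),None,fx=10,fy=10,interpolation=cv2.INTER_CUBIC)
A=f(a);B=f(b)
o=np.zeros((600,800,3),np.uint8); o[:360,:400]=A; o[:440,400:800]=B
cv2.imwrite('pics/c2.png',o)
```

```text
(no output)
```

View pics/c2.png

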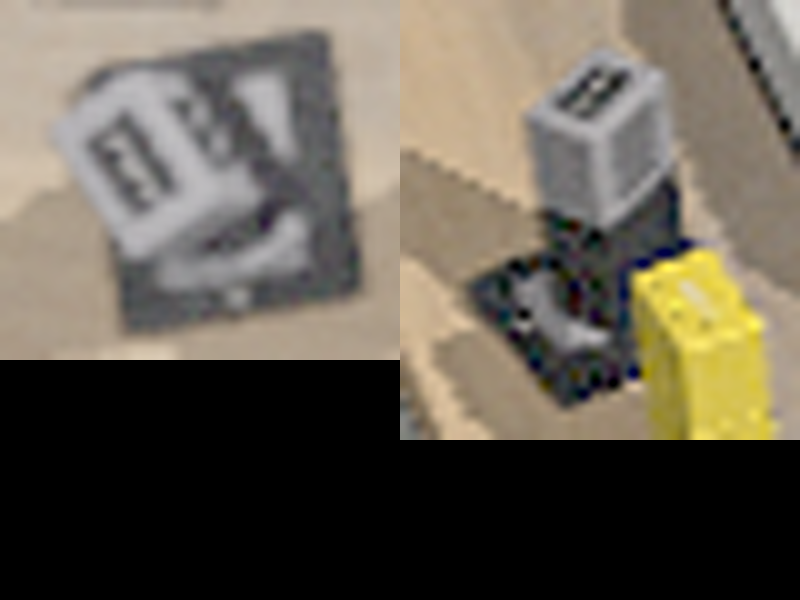

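Run:
```python
from h import *
def box(yaw,c,z0,z1,hx=.022,hy=.015):
    M=R.from_euler('z',yaw).as_matrix(); return [M@[sx*hx,sy*hy,0]+[c[0],c[1],z] for z in(z0,z1) for sx,sy in((1,1),(1,-1),(-1,-1),(-1,1))]
# refine from top corners in both
obs={'top':np.array([[5.8,13],[13,25.8],[20.5,20.5],[13.5,7.5]])+[142-.5,236-.5],'scene':np.array([[0,0]])}
from scipy.optimize import least_squares
P=back('top',obs['top'],.104); print(P.round(4),P.mean(0), [np.linalg.norm(P[i]-P[i-1]).round(4) for i in range(4)])
b=cv2.imread('pics/s0.png').astype(float)
c=P.mean(0)[:2]
for nm,off,(w,h) in(('scene',(184,144),(40,44)),('top',(142,236),(40,36))):
    im=cv2.imread('pics/%s0.png'%nm[0])[off[1]:off[1]+h,off[0]:off[0]+w].astype(float)
    g=cv2.resize((255*np.clip((im/90),0,1)**.6).astype(np.uint8),None,fx=10,fy=10,interpolation=cv2.INTER_CUBIC)
    q=(proj(nm,box(.51,c,.012,.104))-off+.5)*10
    for i in range(8): cv2.circle(g,tuple(int(v) for v in q[i]),3,(0,0,255) if i<4 else (0,255,0),-1)
    if nm=='scene':G=g
    else:
        o=np.zeros((440,800,3),np.uint8); o[:,:400]=G; o[:360,400:]=g
cv2.imwrite('pics/c3.png',o)
```

```text
[[0.3687 0.3269 0.104 ]
 [0.3349 0.3063 0.104 ]
 [0.349  0.2869 0.104 ]
 [0.3834 0.3069 0.104 ]] [0.35897752 0.30675463 0.104     ] [np.float64(0.0248), np.float64(0.0395), np.float64(0.0239), np.float64(0.0398)]
```

View pics/c3.png

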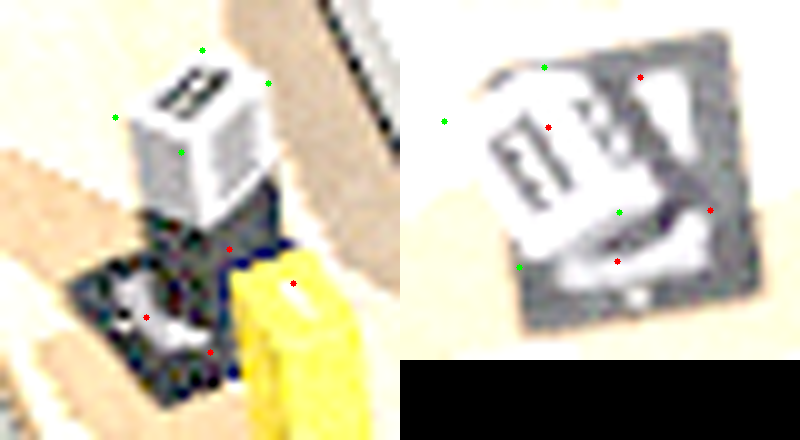

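```bash
cat >> h.py <<'E'
def go(x,y,z,phi=None,mod=True):
    """print shift/spin in tool axes for TCP to world xyz, closing-line heading phi"""
    s,Rm=st(); M=Rm.as_matrix(); d=M.T@(np.array([x,y,z])-s['ee_pos'])
    ph=np.arctan2(M[1,1],M[0,1]); sp=0
    if phi is not None:
        sp=ph-phi; sp=(sp+np.pi/2)%np.pi-np.pi/2 if mod else (sp+np.pi)%(2*np.pi)-np.pi
    j=s['joint_positions']
    print('t%.1f'%s['time'],'shift',d.round(4).tolist(),'spin %.3f'%sp,'phi %.3f'%ph,'j6 %.2f'%j[5],'F',np.round(s['force'],1))
    return d,sp
E
python3 - <<'E'
from h import *
go(.497,.418,.13,np.pi/2-.06);go(.497,.418,.108,np.pi/2-.06)
E
```

```text
t5.6 shift [-0.284, -0.066, 0.0847] spin -0.359 phi 1.152 j6 -0.08 F [-0.3  0.2 -0. ]
t5.6 shift [-0.284, -0.066, 0.1067] spin -0.359 phi 1.152 j6 -0.08 F [-0.3  0.2 -0. ]
```

play_rows(
  plan=[
    [-0.284,-0.066,0.06,-0.36],
    [-0.284,-0.066,0.06,-0.36],
    [-0.284,-0.066,0.06,-0.36],
    [-0.284,-0.066,0.06,-0.36],
    [-0.284,-0.066,0.06,-0.36],
    [-0.284,-0.066,0.06,-0.36],
    [-0.284,-0.066,0.06,-0.36],
    [-0.284,-0.066,0.06,-0.36],
    [-0.284,-0.066,0.08,-0.36],
    [-0.284,-0.066,0.1,-0.36],
    [-0.284,-0.066,0.107,-0.36],
    [-0.284,-0.066,0.107,-0.36],
  ],
  grip=-1,
)

```text
time: 6.6
ee_pos: [0.4953, 0.4171, 0.1048]
ee_rot: [0.029, 1.0, -0.002, -0.002]
force: [-0.3, 0.7, -0.9]
grip_width: 0.212
finger_force: 0.0
```

play_rows(
  plan=[
    [0,0,0,0],
    [0,0,0,0],
    [0,0,0.003,0],
    [0,0,0.006,0],
    [0,0,0.008,0],
    [0,0,0.008,0],
  ],
)

```text
time: 7.1
ee_pos: [0.4971, 0.4183, 0.0998]
ee_rot: [0.029, 1.0, 0.0, 0.0]
force: [-0.5, 1.5, 1.4]
grip_width: -0.002
finger_force: 0.3
```

play_rows(
  plan=[
    [0,0,0.001,0],
    [0,0,0.002,0],
    [0,0,0.003,0],
    [0,0,0.003,0],
  ],
)

```text
time: 7.43
ee_pos: [0.4967, 0.4178, 0.0961]
ee_rot: [0.029, 1.0, -0.0, -0.0]
force: [-0.8, 0.2, -0.1]
grip_width: 0.005
finger_force: 0.0
```

play_rows(
  plan=[
    [0,0,0.001,0],
    [0,0,0.002,0],
    [0,0,0.003,0],
    [0,0,0.003,0],
  ],
)

```text
time: 7.77
ee_pos: [0.497, 0.418, 0.0957]
ee_rot: [0.029, 1.0, -0.0, -0.0]
force: [-2.9, -2.8, 7.7]
grip_width: 0.005
finger_force: 4.5
```

play_rows(
  plan=[
    [0,0,0.001,0],
    [0,0,0.002,0],
    [0,0,0.003,0],
    [0,0,0.003,0],
  ],
)

```text
time: 8.1
ee_pos: [0.4972, 0.4181, 0.0955]
ee_rot: [0.029, 1.0, -0.0, -0.0]
force: [-8.1, -5.8, 19.6]
grip_width: 0.007
finger_force: 9.9
```

Run:
```python
from h import *
s,_=st(); print(s['ee_pos'],s['force'])
for p in((.361,.307,.15),(.361,.307,.072)): go(*p,.51);
```

```text
[0.4972168  0.41813899 0.09548036] [-8.05646523 -5.76899418 19.59651864]
t8.1 shift [0.1295, -0.1189, -0.0545] spin 1.002 phi 1.512 j6 -0.90 F [-8.1 -5.8 19.6]
t8.1 shift [0.1295, -0.1189, 0.0235] spin 1.002 phi 1.512 j6 -0.90 F [-8.1 -5.8 19.6]
```

play_rows(
  plan=[
    [0,0,-0.035,0],
    [0.03,-0.03,-0.065,0.12],
    [0.06,-0.06,-0.065,0.24],
    [0.09,-0.09,-0.065,0.36],
    [0.13,-0.119,-0.065,0.5],
    [0.13,-0.119,-0.065,0.62],
    [0.13,-0.119,-0.065,0.75],
    [0.13,-0.119,-0.065,0.87],
    [0.13,-0.119,-0.065,1.0],
    [0.13,-0.119,-0.065,1.0],
    [0.13,-0.119,-0.065,1.0],
  ],
  grip=1,
)

```text
time: 9.02
ee_pos: [0.3602, 0.3068, 0.1557]
ee_rot: [0.504, 0.864, 0.0, 0.0]
force: [-0.6, -0.6, 0.4]
grip_width: 0.722
finger_force: 0.0
```

Run:
```python
from h import *
s,_=st(); print(s['ee_pos'],s['grip_width'])
go(.361,.307,.072,.51)
snap('scene')
print(robot.landmark_of('scene','stop_top'))
```

```text
[0.3602075  0.30683591 0.15572736] 0.7224761316732343
t9.0 shift [-0.0002, 0.0008, 0.0837] spin 0.004 phi 0.514 j6 0.08 F [-0.6 -0.6  0.4]
[{'xyz': [0.498, 0.4204, 0.0958], 'score': 0.62}]
```

play_rows(
  plan=[
    [0,0,0,0],
    [0,0.001,0.04,0],
    [0,0.001,0.075,0],
    [0,0.001,0.084,0],
    [0,0.001,0.084,0],
  ],
)

```text
time: 9.53
ee_pos: [0.3586, 0.3057, 0.0682]
ee_rot: [0.505, 0.863, -0.004, -0.002]
force: [-0.2, -0.0, 0.1]
grip_width: 0.996
finger_force: 0.0
```

play_rows(
  plan=[
    [0,0,0,0],
    [0,0,0,0],
    [0,0,0,0],
    [0,0,0,0],
    [0,0,0,0],
    [0,0,0,0],
    [0,0,0,0],
    [0,0,0,0],
  ],
  grip=-0.15,
)

```text
time: 10.2
ee_pos: [0.3611, 0.3074, 0.0718]
ee_rot: [0.505, 0.863, 0.0, 0.0]
force: [-0.5, -0.5, 0.2]
grip_width: 0.493
finger_force: 0.0
```

play_rows(
  plan=[
    [0,0,0,0],
    [0,0,0,0],
    [0,0,0,0],
    [0,0,0,0],
  ],
)

```text
time: 10.53
ee_pos: [0.3611, 0.3074, 0.0718]
ee_rot: [0.505, 0.863, -0.0, -0.0]
force: [-1.0, -0.9, 2.6]
grip_width: 0.478
finger_force: 28.7
```

play_rows(
  plan=[
    [0,0,0,0],
    [0,0,0,0],
    [0,0,0,0],
    [0,0,-0.04,0],
    [0,0,-0.05,-0.12],
    [0,0,-0.05,-0.24],
    [0,0,-0.05,-0.36],
    [0,0,-0.05,-0.48],
    [0,0,-0.05,-0.6],
    [0,0,-0.05,-0.72],
    [0,0,-0.05,-0.84],
    [0,0,-0.05,-0.96],
    [0,0,-0.05,-1.08],
    [0,0,-0.05,-1.2],
    [0,0,-0.05,-1.32],
    [0,0,-0.05,-1.45],
    [0,0,-0.05,-1.571],
    [0,0,-0.02,-1.571],
    [0,0,0,-1.571],
    [0,0,0,-1.571],
  ],
  grip=0.4,
)

```text
time: 12.2
ee_pos: [0.3581, 0.3053, 0.0672]
ee_rot: [-0.253, 0.967, -0.001, -0.004]
force: [-0.2, -1.6, -0.2]
grip_width: 0.704
finger_force: 0.0
```

play_rows(
  plan=[
    [0,0,0,0],
    [0,0,0,0],
    [0,0,0,0],
    [0,0,0,0],
    [0,0,0,0],
    [0,0,0,0],
    [0,0,0,0],
    [0,0,0,0],
  ],
  grip=-1,
)

```text
time: 12.87
ee_pos: [0.3615, 0.3077, 0.0725]
ee_rot: [-0.253, 0.967, 0.0, 0.001]
force: [-0.2, 0.4, 4.0]
grip_width: 0.332
finger_force: 28.2
```

play_rows(
  plan=[
    [0,0,-0.04,0],
    [0,0,-0.08,0],
    [0,0,-0.12,0],
    [0,0,-0.14,0],
    [0,0,-0.14,0],
  ],
)

```text
time: 13.28
ee_pos: [0.3635, 0.309, 0.2176]
ee_rot: [-0.253, 0.967, 0.002, 0.005]
force: [2.1, 0.4, -2.7]
grip_width: 0.317
finger_force: 30.0
```

Run:
```python
from h import *
s,Rm=st(); p=np.array(s['ee_pos']); print(p,s['grip_width'])
a=snap('scene'); c=p-[0,0,.03]; u=proj('scene',c)[0].astype(int); print(u)
b=a[u[1]-25:u[1]+45,u[0]-40:u[0]+40,::-1]
t=snap('top'); v=proj('top',c)[0].astype(int); b2=t[v[1]-35:v[1]+35,v[0]-35:v[0]+45,::-1]
f=lambda i:cv2.resize((255*np.clip(i/120.,0,1)**.5).astype(np.uint8),None,fx=5,fy=5,interpolation=cv2.INTER_CUBIC)
cv2.imwrite('pics/c4.png',np.hstack([f(b),f(b2)]))
```

```text
[0.36349036 0.30895757 0.21755426] 0.3168276650815782
[201 133]
```

View pics/c4.png

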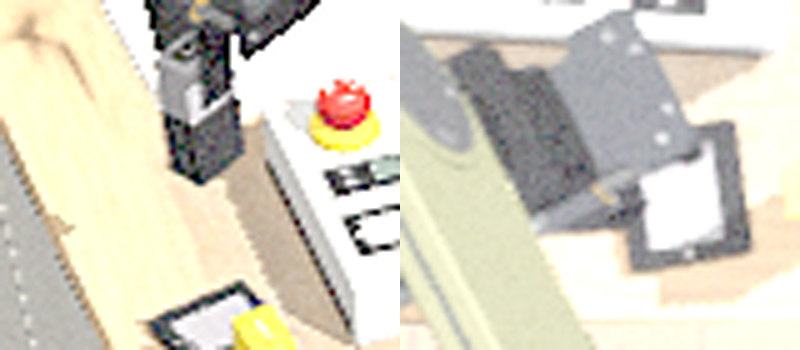

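Run:
```python
from h import *
go(.40,.03,.5,np.pi/2-.06)
```

```text
t13.4 shift [0.1018, -0.2608, -0.289] spin 0.572 phi 2.083 j6 -1.49 F [-1.1 -0.2 -4.2]
```

play_rows(
  plan=[
    [0.01,-0.03,-0.03,0.12],
    [0.03,-0.06,-0.06,0.24],
    [0.04,-0.09,-0.09,0.36],
    [0.05,-0.12,-0.12,0.48],
    [0.1,-0.26,-0.29,0.572],
    [0.1,-0.26,-0.29,0.572],
    [0.1,-0.26,-0.29,0.572],
    [0.1,-0.26,-0.29,0.572],
    [0.1,-0.26,-0.29,0.572],
    [0.1,-0.26,-0.29,0.572],
    [0.1,-0.26,-0.29,0.572],
    [0.1,-0.26,-0.29,0.572],
  ],
)

```text
time: 14.38
ee_pos: [0.4019, 0.0311, 0.4995]
ee_rot: [0.031, 1.0, 0.0, -0.002]
force: [0.2, -0.3, -2.4]
grip_width: 0.311
finger_force: 30.0
```

Run:
```python
from h import *
s,Rm=st(); p=np.array(s['ee_pos']); print(p,s['grip_width'])
a=snap('scene'); c=p-[0,0,.03]; u=proj('scene',c)[0].astype(int); print(u)
b=a[u[1]-45:u[1]+60,max(u[0]-60,0):u[0]+60,::-1]
f=lambda i:cv2.resize((255*np.clip(i/140.,0,1)**.5).astype(np.uint8),None,fx=5,fy=5,interpolation=cv2.INTER_CUBIC)
cv2.imwrite('pics/c5.png',f(b))
```

```text
[0.40191501 0.0310673  0.49945169] 0.31059712341196927
[240 101]
```

View pics/c5.png

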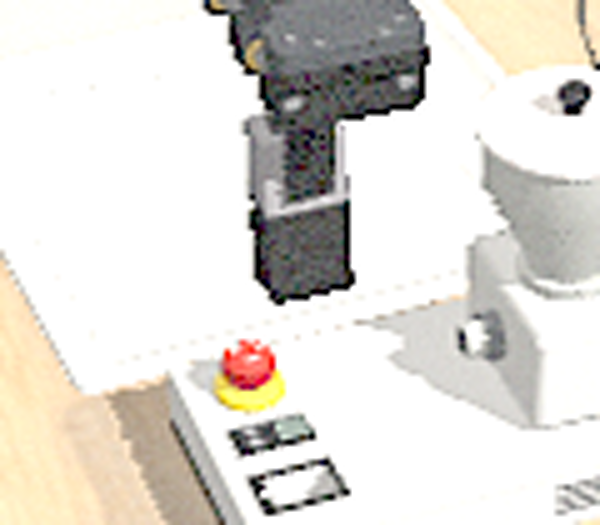

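Run:
```python
from h import *
s,Rm=st(); M=Rm.as_matrix(); p=np.array(s['ee_pos']); a=snap('scene')[:,:,::-1].copy()
K=8
def hull(pts,off,sh):
    q=((proj('scene',pts)-off+.5)*K).astype(np.int32); m=np.zeros(sh,np.uint8); cv2.fillConvexPoly(m,cv2.convexHull(q),1); return m
ax=-M[:,0]; ay=M[:,1]   # battery +x away (case A)
off=np.array([215,90]); w,h=52,62
g=cv2.resize((255*np.clip(a[off[1]:off[1]+h,off[0]:off[0]+w]/140.,0,1)**.5).astype(np.uint8),None,fx=K,fy=K,interpolation=cv2.INTER_NEAREST)
g2=g.copy()
def draw(G,sgn):
    for (x0,x1,y,z0,z1,col) in((-.022,.022,.015,0,.092,(0,255,0)),(-.026,-.022,.004,.006,.046,(0,0,255))):
        pts=[p+[0,0,-.062]+sgn*ax*x+ay*yy+np.array([0,0,z]) for x in(x0,x1) for yy in(-y,y) for z in(z0,z1)]
        q=((proj('scene',pts)-off+.5)*K).astype(np.int32); cv2.polylines(G,[cv2.convexHull(q)],True,col,1)
draw(g,1);draw(g2,-1)
cv2.imwrite('pics/c6.png',np.hstack([g,g2])[:, :800])
```

```text
(no output)
```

View pics/c6.png

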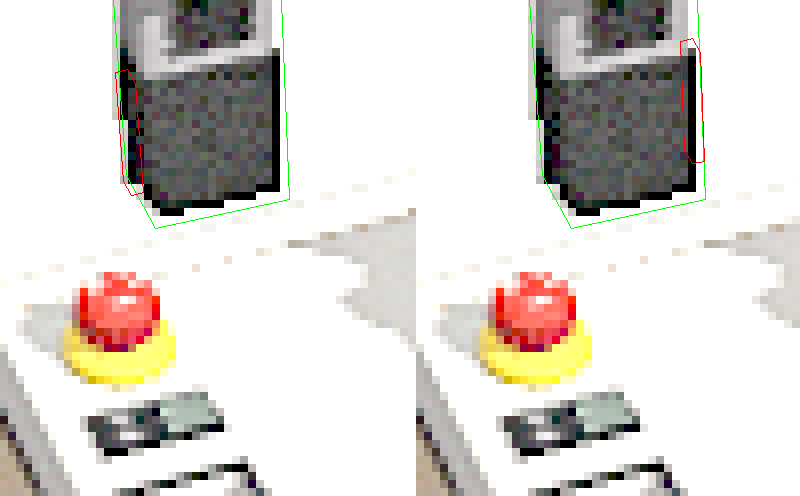

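Run:
```python
from h import *
go(.49,.3055,.15,np.pi/2-.06);go(.49,.3055,.122,np.pi/2-.06)
```

```text
t14.5 shift [-0.0744, 0.278, 0.3476] spin 0.001 phi 1.511 j6 -1.57 F [ 0.1  0.9 -3.4]
t14.5 shift [-0.0746, 0.278, 0.3756] spin 0.001 phi 1.511 j6 -1.57 F [ 0.1  0.9 -3.4]
```

play_rows(
  plan=[
    [-0.075,0.278,0.34,0],
    [-0.075,0.278,0.34,0],
    [-0.075,0.278,0.34,0],
    [-0.075,0.278,0.34,0],
    [-0.075,0.278,0.34,0],
    [-0.075,0.278,0.34,0],
    [-0.075,0.278,0.34,0],
    [-0.075,0.278,0.34,0],
    [-0.075,0.278,0.34,0],
    [-0.075,0.278,0.34,0],
    [-0.075,0.278,0.34,0],
    [-0.075,0.278,0.34,0],
    [-0.075,0.278,0.35,0],
    [-0.075,0.278,0.36,0],
    [-0.075,0.278,0.37,0],
    [-0.075,0.278,0.375,0],
    [-0.075,0.278,0.378,0],
  ],
)

```text
time: 15.9
ee_pos: [0.4924, 0.304, 0.123]
ee_rot: [0.03, 1.0, -0.0, -0.0]
force: [0.5, -0.4, -3.0]
grip_width: 0.316
finger_force: 30.0
```

play_rows(
  plan=[
    [0,0,0.002,0],
    [0,0,0.003,0],
    [0,0,0.004,0],
    [0,0,0.004,0],
  ],
)

```text
time: 16.23
ee_pos: [0.4931, 0.3047, 0.1201]
ee_rot: [0.03, 1.0, 0.0, 0.0]
force: [-0.3, -0.2, -2.8]
grip_width: 0.309
finger_force: 30.0
```

play_rows(
  plan=[
    [0.003,0.001,0,0],
    [0.003,0.001,0,0],
    [0.003,0.001,0.002,0],
    [0.003,0.001,0.004,0],
    [0.003,0.001,0.004,0],
  ],
)

```text
time: 16.65
ee_pos: [0.49, 0.306, 0.1155]
ee_rot: [0.03, 1.0, 0.0, 0.0]
force: [0.3, 0.5, -2.4]
grip_width: 0.315
finger_force: 30.0
```

play_rows(
  plan=[
    [0,0,0.002,0],
    [0,0,0.004,0],
    [0,0,0.006,0],
    [0,0,0.007,0],
    [0,0,0.007,0],
  ],
)

```text
time: 17.07
ee_pos: [0.4902, 0.3058, 0.1084]
ee_rot: [0.03, 1.0, 0.0, 0.0]
force: [3.4, 0.7, -3.7]
grip_width: 0.314
finger_force: 30.0
```

play_rows(
  plan=[
    [-0.001,0,0.003,0],
    [-0.001,0,0.008,0],
    [-0.001,0,0.014,0],
    [-0.001,0,0.018,0],
    [-0.001,0,0.022,0],
    [-0.001,0,0.026,0],
    [-0.001,0,0.029,0],
    [-0.001,0,0.029,0],
  ],
)

```text
time: 17.73
ee_pos: [0.4908, 0.3057, 0.0788]
ee_rot: [0.03, 1.0, -0.0, -0.0]
force: [1.8, -1.1, -3.7]
grip_width: 0.315
finger_force: 30.0
```

play_rows(
  plan=[
    [0,0,0.002,0],
    [0,0,0.003,0],
    [0,0,0.004,0],
    [0,0,0.005,0],
    [0,0,0.005,0],
  ],
)

```text
time: 18.15
ee_pos: [0.4917, 0.306, 0.0774]
ee_rot: [0.03, 1.0, 0.0, 0.001]
force: [-2.2, -3.1, 9.0]
grip_width: 0.314
finger_force: 30.0
```

play_rows(
  plan=[
    [0,0,0.003,0],
    [0,0,0.004,0],
    [0,0,0.004,0],
  ],
)

```text
time: 18.4
ee_pos: [0.4928, 0.3061, 0.0771]
ee_rot: [0.03, 1.0, -0.0, 0.001]
force: [-8.1, -6.2, 25.2]
grip_width: 0.313
finger_force: 30.0
```

play_rows(
  plan=[
    [0,0,0,0],
    [0,0,0,0],
    [0,0,0,0],
    [0,0,-0.005,0],
    [0,0,-0.045,0],
    [0,0,-0.085,0],
    [0,0,-0.1,0],
    [0,0,-0.1,0],
  ],
  grip=0.2,
)

```text
time: 19.07
ee_pos: [0.4936, 0.3074, 0.1767]
ee_rot: [0.03, 1.0, 0.002, 0.004]
force: [0.4, 0.5, 0.3]
grip_width: 0.601
finger_force: 0.0
```

```bash
cat > noz.py <<'E'
from h import *
def nozzles(n=2):
    out=[]
    im=snap('top'); 
    D={}
    for cam in('top','scene'):
        for i in range(n):
            snap(cam)
            for q in('short1','long1'):
                for d in robot.landmark_of(cam,q):
                    x=np.array(d['xyz'])
                    if d['score']>.35 and .36<x[0]<.72 and -.2<x[1]<.2: out.append((q,cam,x))
    # segmentation
    hsv=cv2.cvtColor(im,cv2.COLOR_RGB2HSV); g=cv2.cvtColor(im,cv2.COLOR_RGB2GRAY)
    m=((g>135)&(hsv[:,:,1]<50)).astype(np.uint8)
    k,lab,stt,cen=cv2.connectedComponentsWithStats(m)
    res=[]
    for j in range(1,k):
        if not 25<stt[j,4]<400: continue
        ys,xs=np.where(lab==j); P=back('top',np.c_[xs,ys],.018)[:,:2]; c=P.mean(0)
        if not(.38<c[0]<.71 and -.18<c[1]<.18): continue
        (cx,cy),(w,h),_=cv2.minAreaRect((P*1e4).astype(np.float32))
        L,V=np.linalg.eigh(np.cov((P-c).T)); a=V[:,1]; t=(P-c)@a; n_=(P-c)@V[:,0]
        mid=(t.max()+t.min())/2
        # flange end: wider
        wp=np.ptp(n_[t>t.max()-.016]); wm=np.ptp(n_[t<t.min()+.016])
        if wp>wm: a=-a      # a points to tip
        t=(P-c)@a; mid=(t.max()+t.min())/2
        length=np.ptp(t)
        kind='long' if length>.1 else 'short'
        org=c+a*(mid+(-.004 if kind=='long' else .001))
        near=[x for q,cm,x in out if np.linalg.norm(x[:2]-org)<.03]
        nn=np.mean(near,0) if near else None
        votes=[q[0] for q,cm,x in out if np.linalg.norm(x[:2]-org)<.03]
        res.append((kind,org.round(4),round(float(np.arctan2(a[1],a[0])),3),round(length,3),(round(wp,3),round(wm,3)),None if nn is None else nn.round(4),''.join(votes)))
    return res
if __name__=='__main__':
    for r in nozzles(): print(*r)
    s,_=st(); print(s['time'],s['ee_pos'],s['grip_width'])
    for c in('top','scene'):
        snap(c);print([(np.round(d['xyz'],3),d['score']) for q in('battery','stop_top') for d in robot.landmark_of(c,q)])
E
python3 noz.py
```

```text
long [0.6098 0.0904] -0.371 0.113 (np.float64(0.023), np.float64(0.013)) [0.6081 0.0944 0.0159] lslll
short [ 0.6524 -0.0087] 1.547 0.024 (np.float64(0.009), np.float64(0.012)) None 
short [ 0.6089 -0.0174] -3.008 0.065 (np.float64(0.01), np.float64(0.011)) [ 0.6154 -0.0119  0.0133] sss
short [ 0.6082 -0.109 ] -0.015 0.076 (np.float64(0.021), np.float64(0.009)) [ 0.6048 -0.1038  0.0155] ssss
long [0.4826 0.0937] 3.062 0.116 (np.float64(0.012), np.float64(0.021)) [0.4814 0.0964 0.0122] llll
long [ 0.4785 -0.0008] 0.441 0.113 (np.float64(0.022), np.float64(0.011)) [0.479  0.0039 0.0126] lslll
short [ 0.4744 -0.1127] -0.091 0.08 (np.float64(0.024), np.float64(0.012)) [ 0.4728 -0.1076  0.0126] ssss
19.7167 [0.49078063 0.3057964  0.17032548] 0.6010102306312326
[(array([0.495, 0.308, 0.013]), 0.55), (array([ 0.356,  0.212, -0.001]), 0.48), (array([ 0.573, -0.343, -0.001]), 0.27)]
[(array([0.494, 0.304, 0.012]), 0.76), (array([ 0.356,  0.213, -0.   ]), 0.52)]
```

Run:
```python
from h import *
go(.481,.096,.0075,3.06-np.pi/2)
```

```text
t20.0 shift [-0.0026, -0.2101, 0.1632] spin 0.022 phi 1.511 j6 -1.05 F [0.7 0.3 0.3]
```

play_rows(
  plan=[
    [-0.003,-0.21,0.06,0.022],
    [-0.003,-0.21,0.06,0.022],
    [-0.003,-0.21,0.06,0.022],
    [-0.003,-0.21,0.06,0.022],
    [-0.003,-0.21,0.06,0.022],
    [-0.003,-0.21,0.06,0.022],
    [-0.003,-0.21,0.1,0.022],
    [-0.003,-0.21,0.135,0.022],
    [-0.003,-0.21,0.155,0.022],
    [-0.003,-0.21,0.163,0.022],
    [-0.003,-0.21,0.163,0.022],
  ],
)

```text
time: 20.93
ee_pos: [0.4802, 0.0962, 0.0061]
ee_rot: [0.041, 0.999, -0.0, -0.002]
force: [-0.3, -0.2, 1.5]
grip_width: 0.603
finger_force: 0.0
```

play_rows(
  plan=[
    [0,0,0,0],
    [0,0,0,0],
    [0,0,0,0],
    [0,0,0,0],
    [0,0,0,0],
    [0,0,0,0],
    [0,0,0,0],
    [0,0,0,0],
  ],
  grip=-1,
)

```text
time: 21.6
ee_pos: [0.4815, 0.0961, 0.008]
ee_rot: [0.041, 0.999, 0.0, 0.0]
force: [0.5, 0.4, 1.4]
grip_width: 0.158
finger_force: 30.0
```

```bash
cat > place.py <<'E'
from h import *
import sys
PL={'s1':(.4783,-.2889),'s2':(.4737,-.3347),'s3':(.4691,-.3805),'l1':(.5897,-.3001),'l2':(.5851,-.3459),'l3':(.5805,-.3917)}
if __name__=='__main__': go(*PL[sys.argv[1]],float(sys.argv[2]),np.pi/2-.10)
E
python3 place.py l1 .034
```

```text
t21.6 shift [-0.1402, -0.386, -0.026] spin 0.018 phi 1.489 j6 -1.40 F [0.5 0.4 1.4]
```

play_rows(
  plan=[
    [0,0,-0.04,0],
    [0,0,-0.08,0],
    [-0.14,-0.386,-0.12,0.018],
    [-0.14,-0.386,-0.12,0.018],
    [-0.14,-0.386,-0.12,0.018],
    [-0.14,-0.386,-0.12,0.018],
    [-0.14,-0.386,-0.12,0.018],
    [-0.14,-0.386,-0.12,0.018],
    [-0.14,-0.386,-0.12,0.018],
    [-0.14,-0.386,-0.12,0.018],
    [-0.14,-0.386,-0.12,0.018],
    [-0.14,-0.386,-0.12,0.018],
    [-0.14,-0.386,-0.12,0.018],
    [-0.14,-0.386,-0.12,0.018],
    [-0.14,-0.386,-0.085,0.018],
    [-0.14,-0.386,-0.06,0.018],
    [-0.14,-0.386,-0.05,0.018],
    [-0.14,-0.386,-0.05,0.018],
  ],
)

```text
time: 23.1
ee_pos: [0.5865, -0.2972, 0.0533]
ee_rot: [0.049, 0.999, 0.002, -0.004]
force: [-0.8, 0.1, -1.0]
grip_width: 0.161
finger_force: 30.0
```

```bash
python3 place.py l1 .034
python3 - <<'E'
from h import *
for c in('top','scene'): snap(c,c+'p1.png')
a=cv2.imread('pics/topp1.png');b=cv2.imread('pics/scenep1.png')
f=lambda i,u:cv2.resize(i[int(u[1])-50:int(u[1])+50,int(u[0])-50:int(u[0])+50],(400,400),interpolation=cv2.INTER_CUBIC)
cv2.imwrite('pics/c7.png',np.hstack([f(a,proj('top',[.56,-.33,.04])[0]),f(b,proj('scene',[.53,-.31,.04])[0])]))
E
```

```text
t23.1 shift [-0.0037, -0.0027, 0.0192] spin 0.001 phi 1.472 j6 -2.02 F [-0.8  0.1 -1. ]
```

View pics/c7.png

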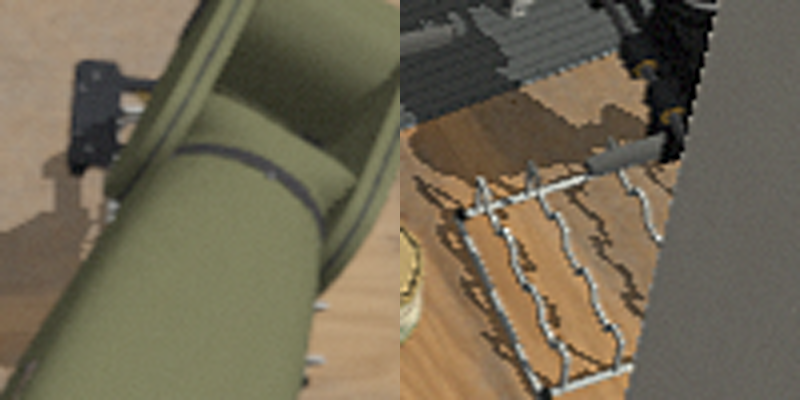

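```bash
python3 place.py l1 .034
```

```text
t23.2 shift [-0.0004, -0.0009, 0.024] spin 0.001 phi 1.472 j6 -2.02 F [ 0.4  0.5 -0.6]
```

play_rows(
  plan=[
    [0,-0.001,0.008,0],
    [0,-0.001,0.015,0],
    [0,-0.001,0.02,0],
    [0,-0.001,0.024,0],
    [0,-0.001,0.024,0],
    [0,-0.001,0.024,0],
  ],
)

```text
time: 23.7
ee_pos: [0.5898, -0.3013, 0.0346]
ee_rot: [0.05, 0.999, -0.0, 0.001]
force: [-0.6, 1.9, 4.1]
grip_width: 0.159
finger_force: 30.0
```

Run:
```python
from h import *
go(.608,.0935,.0075,-.371+np.pi/2)
```

```text
t23.7 shift [0.0213, 0.3947, 0.0269] spin 0.271 phi 1.471 j6 -2.02 F [-0.6  1.9  4.1]
```

play_rows(
  plan=[
    [0,0,0,0],
    [0,0,0,0],
    [0,0,0,0],
    [0,0,-0.03,0],
    [0,0,-0.06,0],
    [0,0,-0.09,0],
    [0,0,-0.09,0],
    [0,0,-0.09,0],
  ],
  grip=-0.3,
)

```text
time: 24.37
ee_pos: [0.5906, -0.302, 0.1265]
ee_rot: [0.05, 0.999, -0.001, 0.002]
force: [-0.3, 0.5, 0.1]
grip_width: 0.35
finger_force: 0.0
```

```bash
cat > nx.py <<'E'
from noz import *
import sys
for r in nozzles(1): print(r[0],r[1],r[2],r[3],r[5],r[6])
x,y,a=map(float,sys.argv[1:4]); go(x,y,.0075,a+np.pi/2)
E
python3 nx.py .608 .0935 -.371
python3 - <<'E'
from h import *
for c in('top','scene'):
    snap(c); print([(np.round(d['xyz'],3),round(d['score'],2)) for d in robot.landmark_of(c,'long1') if d['xyz'][1]<-.2])
E
```

```text
long [0.6094 0.0903] -0.374 0.113 [0.6083 0.0948 0.0166] ll
short [ 0.6177 -0.0159] -3.0 0.083 [ 0.6165 -0.0122  0.0122] ss
short [ 0.6082 -0.1093] -0.031 0.076 [ 0.6067 -0.1029  0.0144] ss
short [0.515  0.0166] -2.675 0.038 None 
t24.7 shift [0.0195, 0.394, 0.1149] spin 0.271 phi 1.471 j6 -2.02 F [ 1.4  0.2 -0.7]
[]
[(array([ 0.586, -0.301,  0.04 ]), 0.71), (array([ 0.358, -0.295,  0.   ]), 0.66)]
```

play_rows(
  plan=[
    [0.02,0.394,0,0.27],
    [0.02,0.394,0,0.27],
    [0.02,0.394,0,0.27],
    [0.02,0.394,0,0.27],
    [0.02,0.394,0,0.27],
    [0.02,0.394,0,0.27],
    [0.02,0.394,0,0.27],
    [0.02,0.394,0,0.27],
    [0.02,0.394,0,0.27],
    [0.02,0.394,0.03,0.27],
    [0.02,0.394,0.065,0.27],
    [0.02,0.394,0.095,0.27],
    [0.02,0.394,0.108,0.27],
    [0.02,0.394,0.115,0.27],
    [0.02,0.394,0.115,0.27],
  ],
  grip=0.2,
)

```text
time: 26.17
ee_pos: [0.6077, 0.0926, 0.0074]
ee_rot: [0.184, 0.983, -0.0, -0.001]
force: [0.0, 0.3, 0.6]
grip_width: 0.6
finger_force: 0.0
```

play_rows(
  plan=[
    [0,0,0,0],
    [0,0,0,0],
    [0,0,0,0],
    [0,0,0,0],
    [0,0,0,0],
    [0,0,0,0],
    [0,0,0,0],
    [0,0,0,0],
  ],
  grip=-1,
)

```text
time: 26.83
ee_pos: [0.6088, 0.0929, 0.009]
ee_rot: [0.184, 0.983, 0.0, 0.0]
force: [-1.6, -0.6, 1.8]
grip_width: 0.161
finger_force: 30.0
```

```bash
python3 place.py l2 .034
```

```text
t26.8 shift [-0.1366, -0.4177, -0.025] spin -0.270 phi 1.201 j6 -1.14 F [-1.6 -0.6  1.8]
```

play_rows(
  plan=[
    [0,0,-0.04,0],
    [0,0,-0.08,0],
    [-0.136,-0.418,-0.12,-0.27],
    [-0.136,-0.418,-0.12,-0.27],
    [-0.136,-0.418,-0.12,-0.27],
    [-0.136,-0.418,-0.12,-0.27],
    [-0.136,-0.418,-0.12,-0.27],
    [-0.136,-0.418,-0.12,-0.27],
    [-0.136,-0.418,-0.12,-0.27],
    [-0.136,-0.418,-0.12,-0.27],
    [-0.136,-0.418,-0.12,-0.27],
    [-0.136,-0.418,-0.12,-0.27],
    [-0.136,-0.418,-0.12,-0.27],
    [-0.136,-0.418,-0.12,-0.27],
    [-0.136,-0.418,-0.085,-0.27],
    [-0.136,-0.418,-0.06,-0.27],
    [-0.136,-0.418,-0.045,-0.27],
    [-0.136,-0.418,-0.035,-0.27],
    [-0.136,-0.418,-0.028,-0.27],
    [-0.136,-0.418,-0.024,-0.27],
  ],
)

```text
time: 28.5
ee_pos: [0.5839, -0.3451, 0.0347]
ee_rot: [0.049, 0.999, 0.001, -0.002]
force: [-12.0, 8.1, 24.3]
grip_width: 0.16
finger_force: 30.0
```

```bash
sleep 0; python3 place.py l2 .034; python3 -c "
from h import *
snap('scene');s,_=st();print(s['ee_pos'],s['force'])"
```

```text
t28.5 shift [-0.0012, -0.0007, 0.0007] spin 0.001 phi 1.472 j6 -2.08 F [-12.    8.1  24.3]
[ 0.58442769 -0.34553308  0.03496463] [-2.18671219  0.40587324  4.50405176]
```

play_rows(
  plan=[
    [0,0,0,0],
    [0,0,0,0],
    [0,0,0,0],
    [0,0,-0.03,0],
    [0,0,-0.06,0],
    [0,0,-0.09,0],
    [0,0,-0.09,0],
    [0,0,-0.09,0],
  ],
  grip=-0.3,
)

```text
time: 29.22
ee_pos: [0.5861, -0.3471, 0.1263]
ee_rot: [0.05, 0.999, -0.002, 0.003]
force: [0.9, -0.4, -1.0]
grip_width: 0.351
finger_force: 0.0
```

```bash
python3 nx.py .479 .003 .441
python3 - <<'E'
from h import *
for c in('top','scene'):
    snap(c); print([(q,np.round(d['xyz'],3),round(d['score'],2)) for q in('long1','rack_long1','short1') for d in robot.landmark_of(c,q) if q!='short1' and d['xyz'][1]<-.2 or q!='rack_long1' and d['xyz'][0]<.55])
E
```

```text
short [ 0.6176 -0.0158] -2.994 0.083 [ 0.6168 -0.0106  0.0133] ss
short [ 0.6082 -0.1093] -0.031 0.076 [ 0.6056 -0.1073  0.0167] ss
long [0.4814 0.0007] 0.437 0.107 [0.4764 0.004  0.013 ] ll
t29.6 shift [0.1385, 0.3362, 0.1142] spin -0.541 phi 1.471 j6 -2.08 F [-0.1  0.4 -0.1]
[('long1', array([ 0.591, -0.299,  0.039]), 0.63), ('long1', array([0.475, 0.004, 0.014]), 0.51), ('long1', array([ 0.584, -0.348,  0.045]), 0.5), ('rack_long1', array([ 0.589, -0.3  ,  0.037]), 0.81), ('short1', array([ 0.476, -0.11 ,  0.016]), 0.74)]
[('long1', array([0.478, 0.004, 0.012]), 0.71), ('long1', array([ 0.586, -0.303,  0.04 ]), 0.58), ('long1', array([ 0.584, -0.344,  0.037]), 0.38), ('rack_long1', array([ 0.588, -0.301,  0.045]), 0.72), ('rack_long1', array([ 0.476, -0.29 ,  0.038]), 0.39), ('short1', array([ 0.473, -0.106,  0.012]), 0.45)]
```

play_rows(
  plan=[
    [0.138,0.336,0,-0.54],
    [0.138,0.336,0,-0.54],
    [0.138,0.336,0,-0.54],
    [0.138,0.336,0,-0.54],
    [0.138,0.336,0,-0.54],
    [0.138,0.336,0,-0.54],
    [0.138,0.336,0,-0.54],
    [0.138,0.336,0,-0.54],
    [0.138,0.336,0,-0.54],
    [0.138,0.336,0.03,-0.54],
    [0.138,0.336,0.065,-0.54],
    [0.138,0.336,0.095,-0.54],
    [0.138,0.336,0.108,-0.54],
    [0.138,0.336,0.114,-0.54],
    [0.138,0.336,0.114,-0.54],
  ],
  grip=0.2,
)

```text
time: 31.22
ee_pos: [0.4793, 0.0022, 0.0073]
ee_rot: [-0.218, 0.976, 0.0, -0.001]
force: [-0.3, 0.2, -0.3]
grip_width: 0.598
finger_force: 0.0
```

play_rows(
  plan=[
    [0,0,0,0],
    [0,0,0,0],
    [0,0,0,0],
    [0,0,0,0],
    [0,0,0,0],
    [0,0,0,0],
    [0,0,0,0],
    [0,0,0,0],
  ],
  grip=-1,
)

```text
time: 31.88
ee_pos: [0.4806, 0.0022, 0.0089]
ee_rot: [-0.218, 0.976, 0.0, 0.0]
force: [-0.7, 0.9, 1.0]
grip_width: 0.16
finger_force: 30.0
```

```bash
python3 place.py l3 .034
```

```text
t31.9 shift [0.0774, -0.3989, -0.0251] spin 0.540 phi 2.011 j6 -2.12 F [-0.7  0.9  1. ]
```

play_rows(
  plan=[
    [0,0,-0.04,0],
    [0,0,-0.08,0],
    [0.077,-0.399,-0.12,0.54],
    [0.077,-0.399,-0.12,0.54],
    [0.077,-0.399,-0.12,0.54],
    [0.077,-0.399,-0.12,0.54],
    [0.077,-0.399,-0.12,0.54],
    [0.077,-0.399,-0.12,0.54],
    [0.077,-0.399,-0.12,0.54],
    [0.077,-0.399,-0.12,0.54],
    [0.077,-0.399,-0.12,0.54],
    [0.077,-0.399,-0.12,0.54],
    [0.077,-0.399,-0.12,0.54],
    [0.077,-0.399,-0.085,0.54],
    [0.077,-0.399,-0.06,0.54],
    [0.077,-0.399,-0.045,0.54],
    [0.077,-0.399,-0.035,0.54],
    [0.077,-0.399,-0.028,0.54],
    [0.077,-0.399,-0.024,0.54],
    [0.077,-0.399,-0.024,0.54],
  ],
)

```text
time: 33.55
ee_pos: [0.5814, -0.3919, 0.0353]
ee_rot: [0.05, 0.999, -0.0, 0.0]
force: [-1.8, 0.5, 3.5]
grip_width: 0.162
finger_force: 30.0
```

```bash
python3 -c "
from h import *
snap('scene');s,_=st();print(s['ee_pos'],s['force'])"
```

```text
[ 0.58193005 -0.3922435   0.03540134] [-0.32144487  0.61635802  2.36643897]
```

play_rows(
  plan=[
    [0,0,0,0],
    [0,0,0,0],
    [0,0,0,0],
    [0,0,-0.03,0],
    [0,0,-0.06,0],
    [0,0,-0.09,0],
    [0,0,-0.09,0],
    [0,0,-0.09,0],
  ],
  grip=-0.3,
)

```text
time: 34.27
ee_pos: [0.5824, -0.3928, 0.1261]
ee_rot: [0.05, 0.999, -0.002, 0.002]
force: [-0.5, -0.2, -0.6]
grip_width: 0.351
finger_force: 0.0
```

```bash
python3 nx.py .474 -.108 -.091
python3 - <<'E'
from h import *
for c in('top','scene'):
    snap(c); print([(q,np.round(d['xyz'],3),round(d['score'],2)) for q in('long1','short1') for d in robot.landmark_of(c,q) if d['xyz'][1]<-.2 or  d['xyz'][0]<.55])
E
```

```text
short [ 0.6176 -0.0157] -2.996 0.083 [ 0.6158 -0.0132  0.0131] ss
short [ 0.6082 -0.1093] -0.033 0.076 [ 0.6064 -0.1016  0.0166] ss
t34.6 shift [0.1335, 0.271, 0.114] spin -0.009 phi 1.471 j6 -2.14 F [-0.5  0.8  0.9]
[('long1', array([ 0.592, -0.302,  0.038]), 0.81), ('long1', array([ 0.581, -0.392,  0.039]), 0.62), ('long1', array([ 0.586, -0.348,  0.044]), 0.5), ('short1', array([ 0.579, -0.393,  0.04 ]), 0.63), ('short1', array([ 0.476, -0.107,  0.012]), 0.56)]
[('long1', array([ 0.356, -0.295, -0.003]), 0.71), ('long1', array([ 0.585, -0.342,  0.039]), 0.58), ('long1', array([ 0.59 , -0.302,  0.038]), 0.56), ('short1', array([0.488, 0.304, 0.058]), 0.6), ('short1', array([ 0.475, -0.109,  0.011]), 0.48)]
```

play_rows(
  plan=[
    [0.133,0.271,0,-0.01],
    [0.133,0.271,0,-0.01],
    [0.133,0.271,0,-0.01],
    [0.133,0.271,0,-0.01],
    [0.133,0.271,0,-0.01],
    [0.133,0.271,0,-0.01],
    [0.133,0.271,0,-0.01],
    [0.133,0.271,0,-0.01],
    [0.133,0.271,0.03,-0.01],
    [0.133,0.271,0.065,-0.01],
    [0.133,0.271,0.095,-0.01],
    [0.133,0.271,0.108,-0.01],
    [0.133,0.271,0.114,-0.01],
    [0.133,0.271,0.114,-0.01],
  ],
  grip=0.2,
)

```text
time: 36.08
ee_pos: [0.4746, -0.1088, 0.0073]
ee_rot: [0.045, 0.999, 0.0, -0.001]
force: [-1.1, 0.2, 0.5]
grip_width: 0.602
finger_force: 0.0
```

play_rows(
  plan=[
    [0,0,0,0],
    [0,0,0,0],
    [0,0,0,0],
    [0,0,0,0],
    [0,0,0,0],
    [0,0,0,0],
    [0,0,0,0],
    [0,0,0,0],
  ],
  grip=-1,
)

```text
time: 36.75
ee_pos: [0.4756, -0.1089, 0.0089]
ee_rot: [0.045, 0.999, -0.0, 0.0]
force: [0.4, -0.5, 1.4]
grip_width: 0.158
finger_force: 30.0
```

```bash
python3 place.py s1 .034
```

```text
t36.8 shift [-0.0188, -0.1791, -0.025] spin 0.010 phi 1.481 j6 -1.82 F [ 0.4 -0.5  1.4]
```

play_rows(
  plan=[
    [0,0,-0.04,0],
    [0,0,-0.08,0],
    [-0.019,-0.179,-0.1,0.01],
    [-0.019,-0.179,-0.1,0.01],
    [-0.019,-0.179,-0.1,0.01],
    [-0.019,-0.179,-0.1,0.01],
    [-0.019,-0.179,-0.1,0.01],
    [-0.019,-0.179,-0.1,0.01],
    [-0.019,-0.179,-0.1,0.01],
    [-0.019,-0.179,-0.06,0.01],
    [-0.019,-0.179,-0.045,0.01],
    [-0.019,-0.179,-0.035,0.01],
    [-0.019,-0.179,-0.028,0.01],
    [-0.019,-0.179,-0.024,0.01],
    [-0.019,-0.179,-0.024,0.01],
  ],
)

```text
time: 38.0
ee_pos: [0.4786, -0.2876, 0.0346]
ee_rot: [0.049, 0.999, 0.0, -0.001]
force: [-4.8, 2.2, 7.2]
grip_width: 0.161
finger_force: 30.0
```

```bash
python3 -c "
from h import *
snap('scene');s,_=st();print(s['ee_pos'],s['force'])"
```

```text
[ 0.47903109 -0.28810668  0.03474146] [-3.98279793  0.64974852  5.97656082]
```

Release; next S1 at about (.616,-.012).

play_rows(
  plan=[
    [0,0,0,0],
    [0,0,0,0],
    [0,0,0,0],
    [0,0,-0.03,0],
    [0,0,-0.06,0],
    [0,0,-0.09,0],
    [0,0,-0.09,0],
    [0,0,-0.09,0],
  ],
  grip=-0.3,
)

```text
time: 38.72
ee_pos: [0.4799, -0.2896, 0.1254]
ee_rot: [0.05, 0.999, -0.001, 0.002]
force: [-0.2, 0.8, -0.1]
grip_width: 0.349
finger_force: 0.0
```

```bash
python3 nx.py .6165 -.013 -2.996
python3 - <<'E'
from h import *
go(.606,-.105,.0075,-.033+np.pi/2)
for c in('top','scene'):
    snap(c); print([(q,np.round(d['xyz'],3),round(d['score'],2)) for q in('short1','tin') for d in robot.landmark_of(c,q) if d['xyz'][1]<-.2 or  d['xyz'][0]<.55])
E
```

```text
short [ 0.6526 -0.0107] -1.582 0.024 None 
short [ 0.6089 -0.0172] -3.019 0.065 [ 0.6147 -0.0132  0.013 ] s
short [ 0.6082 -0.1093] -0.023 0.076 [ 0.6064 -0.102   0.0177] s
t39.1 shift [-0.111, 0.2875, 0.1138] spin -0.245 phi 1.471 j6 -2.11 F [ 0.4  0.5 -0. ]
t39.1 shift [-0.1097, 0.1949, 0.1136] spin -0.067 phi 1.471 j6 -2.11 F [ 0.4  0.5 -0. ]
[('short1', array([ 0.48 , -0.287,  0.039]), 0.75)]
[('short1', array([ 0.472, -0.286,  0.04 ]), 0.52), ('tin', array([ 0.355, -0.293, -0.002]), 0.7)]
```

play_rows(
  plan=[
    [-0.111,0.288,0,-0.245],
    [-0.111,0.288,0,-0.245],
    [-0.111,0.288,0,-0.245],
    [-0.111,0.288,0,-0.245],
    [-0.111,0.288,0,-0.245],
    [-0.111,0.288,0,-0.245],
    [-0.111,0.288,0,-0.245],
    [-0.111,0.288,0,-0.245],
    [-0.111,0.288,0.03,-0.245],
    [-0.111,0.288,0.065,-0.245],
    [-0.111,0.288,0.095,-0.245],
    [-0.111,0.288,0.108,-0.245],
    [-0.111,0.288,0.114,-0.245],
    [-0.111,0.288,0.114,-0.245],
  ],
  grip=0.2,
)

```text
time: 40.53
ee_pos: [0.6167, -0.0133, 0.0075]
ee_rot: [-0.072, 0.997, 0.0, -0.001]
force: [-0.3, -0.1, 0.2]
grip_width: 0.602
finger_force: 0.0
```

play_rows(
  plan=[
    [0,0,0,0],
    [0,0,0,0],
    [0,0,0,0],
    [0,0,0,0],
    [0,0,0,0],
    [0,0,0,0],
    [0,0,0,0],
    [0,0,0,0],
  ],
  grip=-1,
)

```text
time: 41.2
ee_pos: [0.6176, -0.0132, 0.009]
ee_rot: [-0.072, 0.997, 0.0, 0.0]
force: [0.3, -0.4, 0.6]
grip_width: 0.159
finger_force: 30.0
```

```bash
python3 place.py s2 .034
```

```text
t41.2 shift [0.1889, -0.2973, -0.0251] spin 0.245 phi 1.716 j6 -1.82 F [ 0.3 -0.4  0.6]
```

play_rows(
  plan=[
    [0,0,-0.04,0],
    [0,0,-0.08,0],
    [0.189,-0.297,-0.12,0.245],
    [0.189,-0.297,-0.12,0.245],
    [0.189,-0.297,-0.12,0.245],
    [0.189,-0.297,-0.12,0.245],
    [0.189,-0.297,-0.12,0.245],
    [0.189,-0.297,-0.12,0.245],
    [0.189,-0.297,-0.12,0.245],
    [0.189,-0.297,-0.12,0.245],
    [0.189,-0.297,-0.12,0.245],
    [0.189,-0.297,-0.12,0.245],
    [0.189,-0.297,-0.085,0.245],
    [0.189,-0.297,-0.06,0.245],
    [0.189,-0.297,-0.045,0.245],
    [0.189,-0.297,-0.035,0.245],
    [0.189,-0.297,-0.028,0.245],
    [0.189,-0.297,-0.024,0.245],
    [0.189,-0.297,-0.024,0.245],
  ],
)

```text
time: 42.78
ee_pos: [0.474, -0.334, 0.0348]
ee_rot: [0.049, 0.999, 0.0, -0.001]
force: [-4.0, 2.4, 8.3]
grip_width: 0.157
finger_force: 30.0
```

```bash
python3 -c "
from h import *
snap('scene');s,_=st();print(s['ee_pos'],s['force'])"
```

```text
[ 0.47411741 -0.33430338  0.0348756 ] [-3.47525955  2.49535535  6.25434543]
```

play_rows(
  plan=[
    [0,0,0,0],
    [0,0,0,0],
    [0,0,0,0],
    [0,0,-0.03,0],
    [0,0,-0.06,0],
    [0,0,-0.09,0],
    [0,0,-0.09,0],
    [0,0,-0.09,0],
  ],
  grip=-0.3,
)

```text
time: 43.5
ee_pos: [0.4751, -0.3357, 0.1256]
ee_rot: [0.05, 0.999, -0.002, 0.002]
force: [0.8, 0.0, 0.0]
grip_width: 0.35
finger_force: 0.0
```

```bash
python3 nx.py .606 -.105 -.033
python3 - <<'E'
from h import *
for c in('top','scene'):
    snap(c); print([(q,np.round(d['xyz'],3),round(d['score'],2)) for q in('short1',) for d in robot.landmark_of(c,q)])
E
```

```text
short [ 0.6081 -0.1093] -0.027 0.076 [ 0.6095 -0.1025  0.0165] s
t43.9 shift [-0.11, 0.2409, 0.1137] spin -0.067 phi 1.471 j6 -2.18 F [0.1 0.3 0.5]
[('short1', array([ 0.474, -0.285,  0.038]), 0.56), ('short1', array([ 0.471, -0.333,  0.039]), 0.45), ('short1', array([ 0.607, -0.105,  0.02 ]), 0.43)]
[('short1', array([ 0.473, -0.331,  0.04 ]), 0.74), ('short1', array([ 0.477, -0.286,  0.039]), 0.67)]
```

play_rows(
  plan=[
    [-0.11,0.241,0,-0.067],
    [-0.11,0.241,0,-0.067],
    [-0.11,0.241,0,-0.067],
    [-0.11,0.241,0,-0.067],
    [-0.11,0.241,0,-0.067],
    [-0.11,0.241,0,-0.067],
    [-0.11,0.241,0,-0.067],
    [-0.11,0.241,0.03,-0.067],
    [-0.11,0.241,0.065,-0.067],
    [-0.11,0.241,0.095,-0.067],
    [-0.11,0.241,0.108,-0.067],
    [-0.11,0.241,0.114,-0.067],
    [-0.11,0.241,0.114,-0.067],
  ],
  grip=0.2,
)

```text
time: 45.13
ee_pos: [0.606, -0.1058, 0.0075]
ee_rot: [0.017, 1.0, 0.0, -0.001]
force: [-0.2, -0.3, 0.7]
grip_width: 0.598
finger_force: 0.0
```

play_rows(
  plan=[
    [0,0,0,0],
    [0,0,0,0],
    [0,0,0,0],
    [0,0,0,0],
    [0,0,0,0],
    [0,0,0,0],
    [0,0,0,0],
    [0,0,0,0],
  ],
  grip=-1,
)

```text
time: 45.8
ee_pos: [0.6071, -0.1057, 0.0089]
ee_rot: [0.016, 1.0, -0.0, 0.0]
force: [0.4, -0.8, 1.2]
grip_width: 0.161
finger_force: 30.0
```

```bash
python3 place.py s3 .034
```

```text
t45.8 shift [0.1289, -0.2792, -0.0251] spin 0.067 phi 1.538 j6 -1.80 F [ 0.4 -0.8  1.2]
```

play_rows(
  plan=[
    [0,0,-0.04,0],
    [0,0,-0.08,0],
    [0.129,-0.279,-0.12,0.067],
    [0.129,-0.279,-0.12,0.067],
    [0.129,-0.279,-0.12,0.067],
    [0.129,-0.279,-0.12,0.067],
    [0.129,-0.279,-0.12,0.067],
    [0.129,-0.279,-0.12,0.067],
    [0.129,-0.279,-0.12,0.067],
    [0.129,-0.279,-0.12,0.067],
    [0.129,-0.279,-0.12,0.067],
    [0.129,-0.279,-0.12,0.067],
    [0.129,-0.279,-0.085,0.067],
    [0.129,-0.279,-0.06,0.067],
    [0.129,-0.279,-0.045,0.067],
    [0.129,-0.279,-0.035,0.067],
    [0.129,-0.279,-0.028,0.067],
    [0.129,-0.279,-0.024,0.067],
    [0.129,-0.279,-0.024,0.067],
  ],
)

```text
time: 47.38
ee_pos: [0.4695, -0.3794, 0.0348]
ee_rot: [0.049, 0.999, 0.0, -0.0]
force: [-3.6, 2.1, 7.2]
grip_width: 0.16
finger_force: 30.0
```

```bash
python3 -c "
from h import *
snap('scene');s,_=st();print(s['ee_pos'],s['force'])"
```

```text
[ 0.46985427 -0.37997651  0.03490296] [-3.1374096   1.06753516  5.53209484]
```

play_rows(
  plan=[
    [0,0,0,0],
    [0,0,0,0],
    [0,0,0,0],
    [0,0,-0.03,0],
    [0,0,-0.06,0],
    [0,0,-0.09,0],
    [0,0,-0.13,0],
    [0,0,-0.13,0],
  ],
  grip=-0.3,
)

```text
time: 48.1
ee_pos: [0.4726, -0.3835, 0.1724]
ee_rot: [0.05, 0.999, -0.005, 0.006]
force: [0.5, -1.4, 0.9]
grip_width: 0.349
finger_force: 0.0
```

Run:
```python
from h import *
s,_=st(); print(s['ee_pos'])
go(.497,.4185,.16,np.pi/2+.3)
```

```text
[ 0.47263663 -0.38347969  0.17244679]
t48.1 shift [0.0555, 0.8005, 0.0043] spin -0.399 phi 1.471 j6 -2.24 F [ 0.5 -1.4  0.9]
```

play_rows(
  plan=[
    [0.055,0.8,0,-0.4],
    [0.055,0.8,0,-0.4],
    [0.055,0.8,0,-0.4],
    [0.055,0.8,0,-0.4],
    [0.055,0.8,0,-0.4],
    [0.055,0.8,0,-0.4],
    [0.055,0.8,0,-0.4],
    [0.055,0.8,0,-0.4],
    [0.055,0.8,0,-0.4],
    [0.055,0.8,0,-0.4],
    [0.055,0.8,0,-0.4],
    [0.055,0.8,0,-0.4],
    [0.055,0.8,0,-0.4],
    [0.055,0.8,0,-0.4],
    [0.055,0.8,0,-0.4],
    [0.055,0.8,0,-0.4],
    [0.055,0.8,0,-0.4],
    [0.055,0.8,0,-0.4],
    [0.055,0.8,0,-0.4],
    [0.055,0.8,0,-0.4],
  ],
  grip=0.4,
)

```text
time: 49.77
ee_pos: [0.493, 0.4266, 0.1624]
ee_rot: [-0.152, 0.988, 0.001, 0.0]
force: [-0.3, -0.6, 0.3]
grip_width: 0.703
finger_force: 0.0
```

Run:
```python
from h import *
a=snap('top');b=snap('scene')
print([(np.round(d['xyz'],3),round(d['score'],2)) for q in('short1','long1','tin','stop_top') for d in robot.landmark_of('scene',q)])
print([(np.round(d['xyz'],3),round(d['score'],2)) for q in('short1','long1','tin') for d in robot.landmark_of('top',q)])
f=lambda i,u:cv2.resize(i[int(u[1])-40:int(u[1])+40,int(u[0])-40:int(u[0])+40,::-1],(400,400),interpolation=cv2.INTER_CUBIC)
cv2.imwrite('pics/c8.png',np.hstack([f(a,proj('top',[.54,-.33,.04])[0]),f(b,proj('scene',[.53,-.31,.04])[0])]))
go(.497,.4185,.0735,np.pi/2+.3)
```

```text
[(array([ 0.468, -0.378,  0.038]), 0.73), (array([ 0.476, -0.286,  0.04 ]), 0.71), (array([ 0.475, -0.333,  0.039]), 0.62), (array([ 0.475, -0.29 ,  0.038]), 0.69), (array([ 0.588, -0.3  ,  0.042]), 0.67), (array([ 0.583, -0.345,  0.041]), 0.65), (array([ 0.357, -0.296, -0.   ]), 0.75), (array([ 0.473, -0.286,  0.038]), 0.5), (array([0.497, 0.42 , 0.095]), 0.39), (array([ 0.472, -0.335,  0.039]), 0.38)]
[(array([ 0.472, -0.335,  0.041]), 0.67), (array([ 0.479, -0.286,  0.038]), 0.59), (array([ 0.59 , -0.302,  0.038]), 0.81), (array([ 0.577, -0.393,  0.042]), 0.65), (array([ 0.583, -0.348,  0.044]), 0.57), (array([ 0.357, -0.295,  0.001]), 0.61)]
t50.2 shift [-0.0022, -0.0022, 0.0894] spin -0.002 phi 1.869 j6 -1.25 F [-0.   0.6 -0.5]
```

View pics/c8.png

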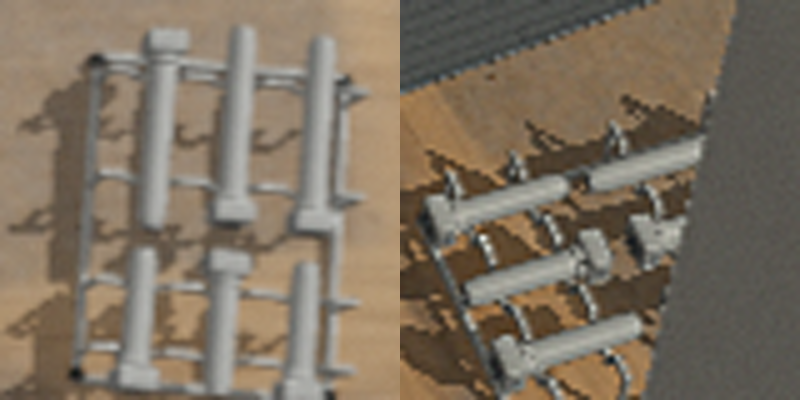

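play_rows(
  plan=[
    [-0.002,-0.002,0.03,0],
    [-0.002,-0.002,0.06,0],
    [-0.002,-0.002,0.08,0],
    [-0.002,-0.002,0.087,0],
    [-0.002,-0.002,0.089,0],
    [-0.002,-0.002,0.089,0],
  ],
)

```text
time: 50.72
ee_pos: [0.4966, 0.4197, 0.074]
ee_rot: [-0.149, 0.989, 0.0, 0.0]
force: [-0.2, -0.0, 0.1]
grip_width: 0.7
finger_force: 0.0
```

play_rows(
  plan=[
    [0,0,0,0],
    [0,0,0,0],
    [0,0,0,0],
    [0,0,0,0],
    [0,0,0,0],
    [0,0,0,0],
    [0,0,0,0],
  ],
  grip=-1,
)

```text
time: 51.3
ee_pos: [0.4966, 0.4208, 0.0746]
ee_rot: [-0.15, 0.989, 0.001, 0.001]
force: [-0.8, 2.2, 3.0]
grip_width: 0.412
finger_force: 30.0
```

play_rows(
  plan=[
    [0,0,0,0.1],
    [0,0,0,0.2],
    [0,0,0,0.3],
    [0,0,0,0.4],
    [0,0,0,0.5],
    [0,0,0,0.6],
    [0,0,0,0.7],
    [0,0,0,0.78],
    [0,0,0,0.82],
    [0,0,0,0.82],
  ],
)

```text
time: 52.13
ee_pos: [0.4968, 0.4215, 0.0794]
ee_rot: [0.257, 0.966, 0.001, 0.0]
force: [-8.9, -1.8, 22.0]
grip_width: 0.414
finger_force: 30.0
```

play_rows(
  plan=[
    [0,0,0,0],
    [0,0,0,0],
    [0,0,0,0],
    [0,0,0,0],
    [0,0,-0.03,0],
    [0,0,-0.07,0],
    [0,0,-0.11,0],
    [-0.01,0,-0.15,0],
    [-0.01,0,-0.15,0],
  ],
  grip=0.4,
)

```text
time: 52.88
ee_pos: [0.5095, 0.4168, 0.2342]
ee_rot: [0.257, 0.966, 0.006, 0.005]
force: [0.9, 0.3, 1.7]
grip_width: 0.699
finger_force: 0.0
```

Run:
```python
from h import *
for c in('scene','top','scene'):
    b=snap(c,c+'f.png'); print(c,[(q,np.round(d['xyz'],3),round(d['score'],2)) for q in('stop_top','battery','tin') for d in robot.landmark_of(c,q)])
i=cv2.imread('pics/scenef.png'); u=proj('scene',[.49,.36,.08])[0].astype(int)
cv2.imwrite('pics/c9.png',cv2.resize(i[u[1]-35:u[1]+35,u[0]-40:u[0]+40],(640,560),interpolation=cv2.INTER_CUBIC))
```

```text
scene [('stop_top', array([0.496, 0.417, 0.104]), 0.6), ('battery', array([0.494, 0.306, 0.014]), 0.73), ('battery', array([0.361, 0.213, 0.001]), 0.71), ('battery', array([0.491, 0.305, 0.057]), 0.7), ('tin', array([ 0.357, -0.295, -0.002]), 0.85)]
top [('stop_top', array([0.496, 0.418, 0.101]), 0.7), ('battery', array([ 0.359,  0.211, -0.001]), 0.67), ('battery', array([0.493, 0.303, 0.014]), 0.63), ('tin', array([ 0.355, -0.296,  0.001]), 0.83), ('tin', array([ 0.473, -0.332,  0.04 ]), 0.21)]
scene [('stop_top', array([0.499, 0.417, 0.101]), 0.51), ('battery', array([0.492, 0.304, 0.014]), 0.56), ('battery', array([0.359, 0.215, 0.002]), 0.56), ('tin', array([ 0.361, -0.294, -0.002]), 0.8)]
```

View pics/c9.png

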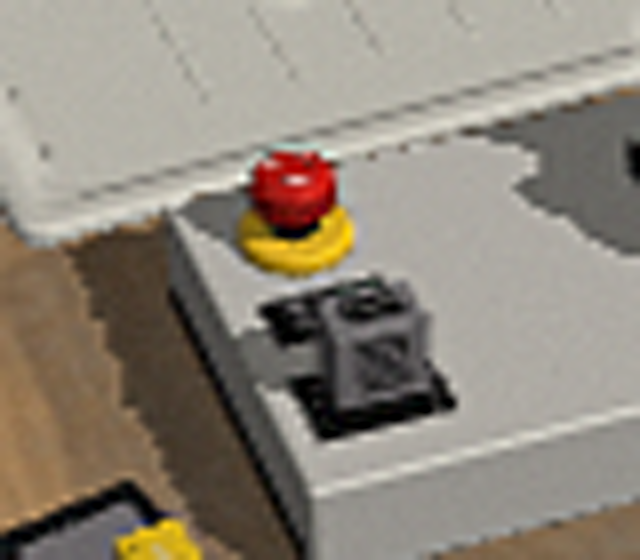

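Run:
```python
from h import *
for c in('scene','top'):
    snap(c); print([(q,np.round(d['xyz'],3),round(d['score'],2)) for q in('short1','long1') for d in robot.landmark_of(c,q)])
print(robot.sign_off())
```

```text
[('short1', array([ 0.465, -0.378,  0.041]), 0.72), ('short1', array([ 0.474, -0.285,  0.036]), 0.66), ('short1', array([ 0.474, -0.334,  0.044]), 0.47), ('long1', array([ 0.582, -0.345,  0.04 ]), 0.67), ('long1', array([ 0.588, -0.305,  0.039]), 0.5), ('long1', array([ 0.472, -0.334,  0.038]), 0.44)]
[('short1', array([ 0.47 , -0.378,  0.045]), 0.77), ('short1', array([ 0.476, -0.285,  0.042]), 0.68), ('short1', array([ 0.467, -0.338,  0.043]), 0.65), ('long1', array([ 0.578, -0.392,  0.041]), 0.71), ('long1', array([ 0.589, -0.3  ,  0.039]), 0.61), ('long1', array([ 0.584, -0.346,  0.046]), 0.57)]
the job is handed in; nothing more can be done
None
```

The job is done and handed in at about 53 s: stop pressed first, battery plugged fully home, all six nozzles (three short in front, three long behind) down in the rack, then the stop turned clockwise and sprung up, with the tin still standing.

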